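Refit the pivot pin and poise the swing lever of a buckle bender

ROBOT

A 6-joint arm with a two-finger parallel gripper is mounted at the origin on the work surface. World frame = base frame: x ahead of the robot, y to its left, z up, the work surface at z = 0. Lengths are in mm, angles in rad, forces in N, time in s.
With the tool pointing down it reaches from about 350 to 775 mm from the base axis. Payload 7.3 kg.
Tool frame: the origin (TCP) lies between the finger pads; the fingertips stand 25 mm ahead of it and the grasp point (between the pads) lies 6 mm ahead of it; z points along the fingers, y is the line along which they close (so a half turn about z gives the same grasp; the last joint's range is limited). The gripper opens to 92 mm and grips with 3 to 60 N. Pads are 19 mm wide; open, the fingers measure 130 mm over their backs; the gripper's body (75 mm by 190 mm) begins 47 mm behind the grasp point.
Start: joints at [1.113, 0.342, 1.524, -0, 1.275, -0.146], TCP at [161.04, 499.709, 251.741] pointing down, gripper open.
Joint ranges: [-2.53, 2.53], [-0.77, 2.02], [0.04, 2.7], [-1, 4.14], [0.28, 2.66], [-3.11, 3.11]. Speed limits (rad/s): [2.57, 2.57, 3.14, 3.14, 3.14, 3.14].

INTERFACE

Orientations are given as [roll, pitch, yaw] about the fixed x, y, z axes, in that order (R = Rz(yaw) Ry(pitch) Rx(roll)).
In Python, from plant import bot gives the robot as it stands.
- The arm moves only by the tool play_rows, never from a script. Its argument "commands" is a list of rows, each an object of numbers: "x", "y", "z": the shift along the tool's x, y, z in m; "twist": the turn about the tool's z in degrees. In form: [{"x": .., "y": .., "z": .., "twist": ..}, ...]. A call has exactly 8 rows; each row is the pose to reach, as a shift and turn from the pose commanded when the call began, along the tool's axes at that moment; what a row does not reach only later rows make up. A row lasts 1/10 s, in which the tool goes at most 50 mm and 8.59 degrees, less where a joint would pass 70% of its speed; a pose out of reach is approached as far as the arm can. A call with a gripper value outside its range is refused whole. "jaw" is the closure, from 0 (fully open) to 1 (shut), set as the call begins (left out, the last holds). The fingers move at their own pace and stop on an object; the grip force is fixed at half the most. Time passes only in rows, so rows that repeat a pose let the fingers close, or fill a call up. It gives the time, the measured TCP pose, the force, the opening and the grip force at its end, in the units of the state.
- bot.get_obs(): the state, without advancing time (a new reading comes with each control period).
- bot.capture(name): name is "scene" or "top"; returns a dict with "pixels" (480x640x3 uint8, red, green, blue), "fx", "fy", "cx", "cy" (pixels), "eye" and "rotation" of the camera in the world. Camera axes: x right, y down, z forward; pixel columns grow to the right and rows downward; lengths in mm; the calibration is good to about 2 mm. A picture is of the moment at which its call begins. There is no depth.
- bot.close_job(): hands the job in; it is judged then, once.
The state is a dict: "time": time; "joint_positions": joint angles; "dq": joint speeds; "tau": joint torques, N m; "tool_pos": TCP position; "tcp_rot": TCP orientation; "contact_force": force on the tool from outside, world axes, zero at the start; "moment": the same for the moment, N m; "grip_width": finger opening in mm; "finger_force": force on a finger pad.
Only numpy, scipy, OpenCV 4.12 (cv2) and the standard library are available. Lean on these libraries where they do the work, as an engineer would, in place of code of your own. Each camera call takes 0.05 s, during which the arm holds its last target. There are 200 camera calls.

TASK

Take the plain round pivot pin out of the slanted rack and stand it upright in the socket of the buckle bender, keeping hold of it until it is fully home and only then letting go. Then pick up the swing lever by its balance point and finish while holding it there, level and still, with the eye of its hub centred over the pin and a few centimetres clear above it, touching nothing else, so that a colleague can grease the pin. Leave the two punches in the rack and the other things on the table alone.

Things in the scene. Friction and masses are not known exactly. Their poses are not given: they have to be found in the camera images.
- pin_centre (a point): Pivot pin's centre, half-way along; z along the pin, upper end at the start. Plain bright steel cylinder, diameter 14, length 90, no head, ends alike (2 mm chamfers), 0.1 kg. It starts in one of the rack's three holes, leaning 20 to 24 degrees, 55 sticking out along its axis and 35 in the hole; pull it out along its axis.
- rack_middle_hole (a point): Fixed wooden rack: block 60 x 210, 50 thick, tipped 20 degrees; three holes (diameter 16, depth 35, 75 apart) leaning to its -x side, one with the pin, two with punches. This point is the centre of the middle hole's mouth, 58 above the table. Axes of the rack's foot: y along the row of holes, z vertical.
- socket_mouth (a point): Buckle bender, fixed: grey base plate 180 x 100 x 10 (from 50 behind to 130 ahead, +x, of the socket), dark steel boss 56 x 56, top 50 above the table, with an upright socket (diameter 16, depth 40, 2 mm chamfer); round former (34 high) and fence (28 high) ahead. Point: centre of the socket's mouth, z up. Fully home, the pin stands 50 proud of it.
- lever_balance (a point): Swing lever's balance point: on the bar's centre line, 47.6 from the hub's axis and 27 above the underside. x along the bar to the ball grip, y across, z up. Lies level on the table, about 0.6 kg (may differ by a quarter). The bar, 16 wide (y) and 14 thick (z), runs from the hub to a black ball grip (diameter 40); about 230 long over all. Grip the bar across its width.
- lever_eye (a point): Centre of the lever's eye at the hub's underside (on the table at the start); axes as lever_balance, 47.6 from it towards -x and 27 lower. Dark steel hub: diameter 42, height 40; the eye is an upright through-hole of diameter 22.
- punch_a_centre (a point): Punch in the rack, to be left alone: steel, 86 long, shank diameter 14 with a thicker head (diameter 22), seated 35 deep; the point is half-way along.
- punch_b_centre (a point): Second punch in the rack, just like the first, to be left alone; the point is half-way along.
- tin_mid (a point): Bare metal tin, closed, diameter 70, height 90, bystander; the point is on its axis 45 up.
- cone_mid (a point): Grey thread cone without thread, diameter 56, height 95, bystander; the point is on its axis 45 up.
- jar_mid (a point): Glass jar, diameter 60, height 85, bystander; the point is on its axis 45 up.
Not all that is in view belongs to the job. Of the things that look like the part that bears lever_balance, the larger one is meant.

How it is judged (in metres and radians):
On the way, in this order (a step that is already met when the one before it is completed fails the run):
1. the pin is lowered, held by the gripper, to within 8 mm of the socket's floor, upright (horizontal distance between pin_centre and socket_mouth below 0.006 m and z of pin_centre in the frame of socket_mouth below 0.013 m and angle between the z axis of pin_centre and the z axis of socket_mouth, either way round below 0.12 rad and contact force between pin and the fingers above 0.5 N), for 0.05 s.
2. the pin stands fully home in the socket and is let go, the lever still on the table (horizontal distance between pin_centre and socket_mouth below 0.006 m and z of pin_centre in the frame of socket_mouth below 0.008 m and angle between the z axis of pin_centre and the z axis of socket_mouth, either way round below 0.09 rad and contact force between pin and the arm below 0.1 N and contact force between pin and the fingers below 0.1 N and height (world z) of lever_eye below 0.01 m), for 0.2 s.
3. the lever is lifted clear of the table, level, with the fingers at its balance point (height (world z) of lever_eye above 0.03 m and angle between lever_balance's own z axis and vertical below 0.15 rad and distance between the grasp point and lever_balance below 0.03 m and contact force between lever and the fingers above 2 N), for 0.1 s.
At the end, for the whole second after the job is handed in: Pin upright in the socket within 3 mm of its floor, released. Fingers hold the lever within 16 mm of its balance point; it is still, within 5 degrees of level, eye within 10 mm of the socket axis, hub underside 8 to 70 mm above the pin, lever touching nothing but the fingers (horizontal distance between pin_centre and socket_mouth below 0.006 m and z of pin_centre in the frame of socket_mouth below 0.008 m and angle between the z axis of pin_centre and the z axis of socket_mouth, either way round below 0.09 rad and horizontal distance between lever_eye and socket_mouth below 0.01 m and z of lever_eye in the frame of socket_mouth between 0.058 and 0.12 m and angle between lever_balance's own z axis and vertical below 0.09 rad and x of the grasp point in the frame of lever_balance between -0.016 and 0.016 m and distance between the grasp point and lever_balance below 0.03 m and contact force between lever and the fingers above 2 N and contact force between lever and pin below 0.1 N and contact force between lever and bender below 0.1 N and contact force between lever and rack below 0.1 N and contact force between lever and tin below 0.1 N and contact force between lever and cone below 0.1 N and contact force between lever and jar below 0.1 N and contact force between lever and punch_a below 0.1 N and contact force between lever and punch_b below 0.1 N and contact force between pin and the fingers below 0.1 N and linear speed of lever below 0.02 m/s and angular speed of lever below 0.15 rad/s); the arm keeps its last pose, push and grip.
It fails at once if a punch is pulled out or shifted by more than 15 mm (distance of any of punch_a_centre, punch_b_centre from where it was at the start of the episode above 0.015 m).
It fails at once if a bystander is moved by more than 20 mm or knocked over (distance of any of tin_mid, cone_mid, jar_mid from where it was at the start of the episode above 0.02 m).
It also fails if it takes over 64 s, if anything falls off the work surface, if the arm or the gripper's body presses on something with over 40 N, if the wrist force passes 120 N, or if a joint passes its speed limit or range.

## Working session

There is one attempt and no reset: what is moved stays moved. The work goes in short steps, Python scripts to look and compute and a tool call to move; the robot and the scene stay as the last step left them, time stands still between calls to the robot, and variables do not carry over. Pictures are saved under pics/ and viewed, at most 10 in all, crops included, and the job is handed in when it is done.

Besides the shell and the picture viewer there is one more tool, called by a JSON object that holds its "op" and its "data". play_rows: Moves the arm, as the interface text tells. Its arguments: {"type":"object","properties":{"commands":{"type":"array"},"jaw":{"type":"number"}},"required":["commands"]}

```bash
ls && mkdir -p pics
python3 - <<'E'
from plant import bot
import cv2,json
o=bot.get_obs();print(o)
for n in("scene","top"):
    c=bot.capture(n);cv2.imwrite(f"pics/{n}0.png",c["pixels"][:,:,::-1]);print({k:v for k,v in c.items() if k!="pixels"})
E
```

```text
pics
{'time': 0.0, 'joint_positions': array([ 1.11297335e+00,  3.42702009e-01,  1.52501152e+00, -2.85518537e-05,
        1.27538613e+00, -1.45986738e-01]), 'dq': array([-0.00080408,  0.00010898, -0.00097889,  0.00179936, -0.00017307,
       -0.00270703]), 'tau': array([ 1.09279325e-03, -4.31231153e+01, -2.44227058e+01,  7.18763703e-02,
        5.58150513e-02, -2.09240366e-04]), 'tool_pos': array([160.89041045, 499.35574015, 251.05759816]), 'tcp_rot': array([-3.1400977e+00, -1.9221061e-04,  2.8297646e+00]), 'contact_force': array([-1.30442535,  0.32531141, -0.14490831]), 'moment': array([0.01499262, 0.0231325 , 0.01891133]), 'finger_force': 0.0, 'grip_width': 91.75110873150902}
{'fx': 622.8492261021148, 'fy': 622.8492261021148, 'cx': 315.50492755277855, 'cy': 235.30151723536167, 'eye': array([1257.62940616,  610.95617191,  778.48407306]), 'rotation': array([-2.21345137, -0.01471868,  2.29950499])}
{'fx': 442.7194437737214, 'fy': 442.7194437737214, 'cx': 326.8234121389238, 'cy': 240.76386180340663, 'eye': array([441.93668765,   2.15349851, 916.68108177]), 'rotation': array([-2.98767841e+00, -7.32472606e-04, -1.54494245e+00])}
```

View pics/scene0.png

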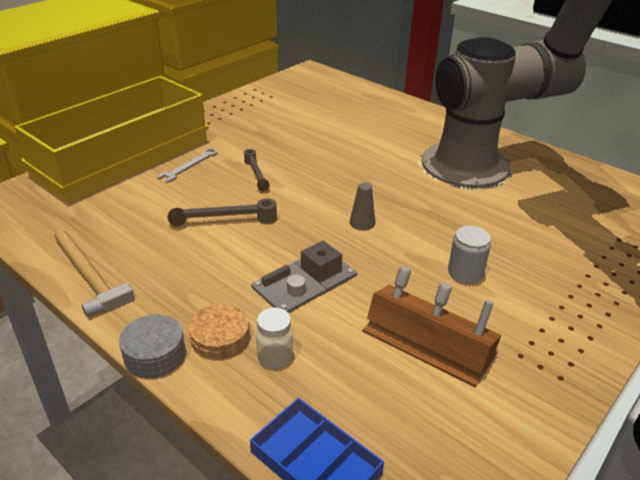

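View pics/top0.png

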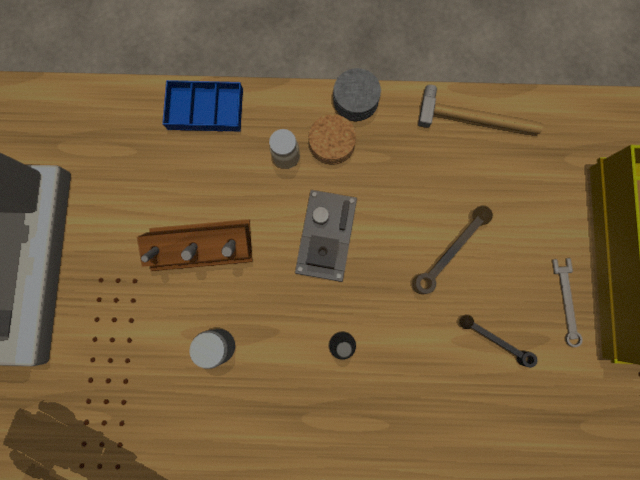

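The pin is the headless, thin, bright cylinder: scene (485,317), top (150,255). The two others at scene (402,281) and (441,298) have thick heads, so they are punches. There are two levers. The larger is at scene (175–270,212), top hub (424,284), ball (483,214). The smaller is at top (467,321)–(528,358). I'll confirm both in enlarged crops.

```bash
cat > h.py <<'E'
import numpy as np,cv2
from scipy.spatial.transform import Rotation as R
from scipy.optimize import least_squares
def cam(c): return R.from_euler('xyz',c['rotation']).as_matrix()
def proj(c,p):
    q=(np.atleast_2d(p)-c['eye'])@cam(c); return np.c_[c['fx']*q[:,0]/q[:,2]+c['cx'],c['fy']*q[:,1]/q[:,2]+c['cy']]
def ray(c,uv): return cam(c)@np.array([(uv[0]-c['cx'])/c['fx'],(uv[1]-c['cy'])/c['fy'],1])
def atz(c,uv,z):
    d=ray(c,uv); return c['eye']+d*(z-c['eye'][2])/d[2]
def tri(cs,uvs):
    A=0;b=0
    for c,uv in zip(cs,uvs):
        d=ray(c,uv);d/=np.linalg.norm(d);P=np.eye(3)-np.outer(d,d);A=A+P;b=b+P@c['eye']
    return np.linalg.solve(A,b)
def crop(img,x0,y0,w,h,s):
    o=cv2.resize(img[y0:y0+h,x0:x0+w],None,fx=s,fy=s,interpolation=cv2.INTER_CUBIC)
    for x in range((x0+9)//10*10,x0+w,10):
        cv2.line(o,((x-x0)*s,0),((x-x0)*s,8 if x%50 else 18),(0,255,0),1)
        if x%20==0: cv2.putText(o,str(x),((x-x0)*s+2,14),0,.35,(0,255,255),1)
    for y in range((y0+9)//10*10,y0+h,10):
        cv2.line(o,(0,(y-y0)*s),(8,(y-y0)*s),(0,255,0),1)
        if y%20==0: cv2.putText(o,str(y),(10,(y-y0)*s+4),0,.35,(0,255,255),1)
    return o
E
python3 - <<'E'
from h import *
t=cv2.imread('pics/top0.png');s=cv2.imread('pics/scene0.png')
t=cv2.convertScaleAbs(t,alpha=1.6);
V=np.vstack;H=np.hstack
# top: rack 130x75 x6 =780x450 ; 
a=crop(t,130,212,130,70,4); b=crop(t,290,185,70,100,4); c=crop(t,405,200,130,80,4); 
C=np.zeros((600,800,3),np.uint8); C[:280,:520]=a; C[:400,520:]=b; c=crop(t,405,200,130,80,4); C[280:600,:520]=c; C[400:600,520:]=crop(t,405,260,70,50,4)
cv2.imwrite('pics/tc.png',C)
C=np.zeros((600,800,3),np.uint8); C[:360,:480]=crop(s,370,260,120,90,4)[:, :480]; C[:360,480:]=crop(s,435,290,80,90,4); C[360:,:480]=crop(s,240,240,120,60,4);C[360:,480:]=crop(s,220,190,80,60,4)
cv2.imwrite('pics/sc.png',C)
E
```

```text
(no output)
```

View pics/tc.png

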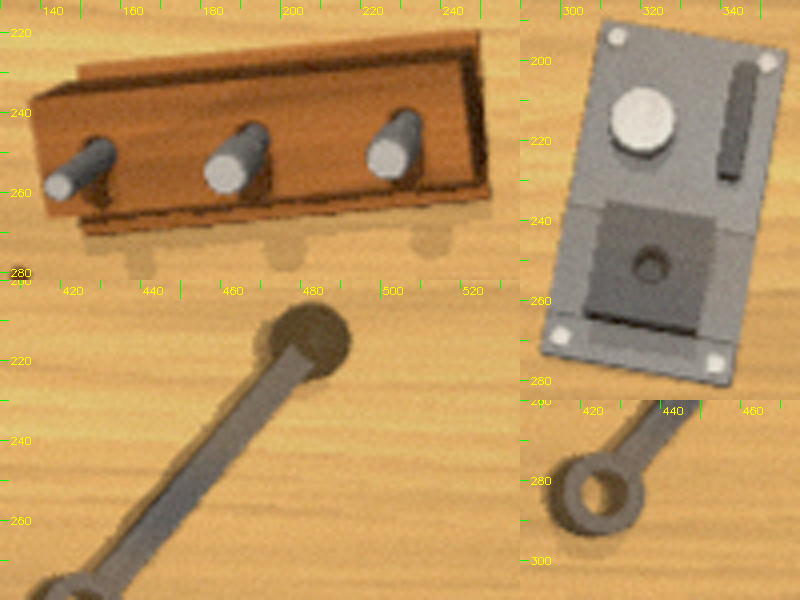

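View pics/sc.png

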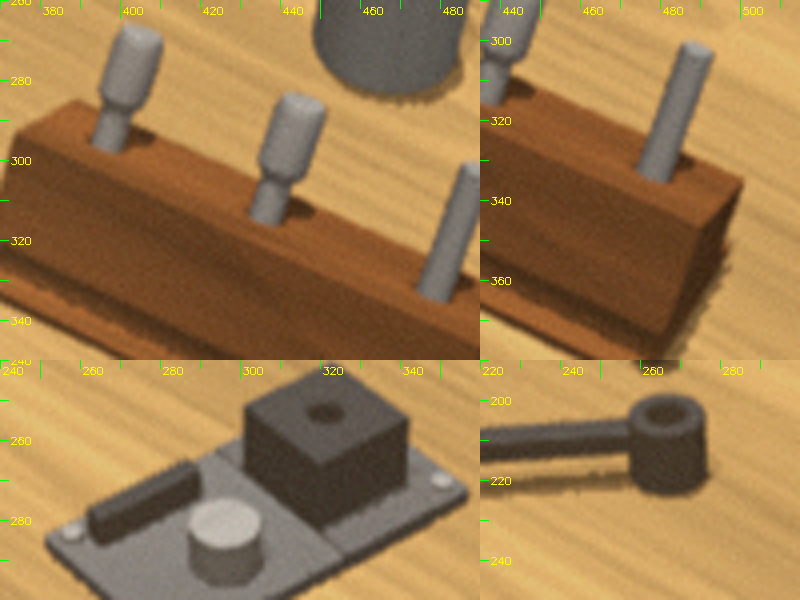

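Run:
```python
from h import *
from plant import bot
cs=[bot.capture('top'),bot.capture('scene')]
pts=dict(pintop=((144.5,258.75),(489.25,302)),pinbase=((155.75,250),(479.25,333.75)),socket=((322.75,250.5),(321.25,253.25)),hubtop=((424.25,283.75),(266.75,203.25)),ball=((483,215.25),(176,216.4)))
P={}
for k,(a,b) in pts.items():
    a=np.array(a)-.4;b=np.array(b)-.4
    P[k]=p=tri(cs,[a,b]); print(k,p.round(1),'res',[(proj(c,p)[0]-u).round(1) for c,u in zip(cs,(a,b))])
for k,z in(('socket',50),('hubtop',40),('ball',27)): print(k,[atz(c,np.array(u)-.4,z).round(1) for c,u in zip(cs,pts[k])])
d=P['pintop']-P['pinbase'];print(d,np.linalg.norm(d),np.degrees(np.arccos(d[2]/np.linalg.norm(d))),'az',np.degrees(np.arctan2(d[1],d[0])))
# rack row az from punch bases etc: rack long edge front-top (bottom edge of crop)
for (u,v) in [((150,270.5),(252.2,262)),((150,228.5),(249.5,219.5))]:
    a,b=atz(cs[0],u,5),atz(cs[0],v,5);print('rack az',a,b,np.degrees(np.arctan2(*(b-a)[1::-1])))
h,b=P['hubtop'],P['ball'];print('lever az',np.degrees(np.arctan2(*(b-h)[1::-1])),np.linalg.norm((b-h)[:2]))
o=bot.get_obs();print(o['tool_pos'],R.from_euler('xyz',o['tcp_rot']).as_matrix().round(3))
```

```text
pintop [526.1 339.4 107.6] res [array([ 0.1, -0.1]), array([ 0.1, -0. ])]
pinbase [548.4 342.4  55.1] res [array([-0.8,  0.4]), array([-1. ,  0.1])]
socket [557.5  13.6  48.6] res [array([-0.1,  0.1]), array([-0.1, -0. ])]
hubtop [ 498.7 -189.9   39.6] res [array([ 0.6, -0.4]), array([0.6, 0.1])]
ball [ 644.1 -316.3   19.8] res [array([ 0.2, -0.2]), array([0.3, 0.1])]
socket [array([557.5,  13.3,  50. ]), array([558.8,  15. ,  50. ])]
hubtop [array([ 497.8, -188.7,   40. ]), array([ 499.7, -190.8,   40. ])]
ball [array([ 642.1, -313.2,   27. ]), array([ 650. , -308.2,   27. ])]
[-22.31408929  -2.98058513  52.4448501 ] 57.072451937811714 23.23172561838318 az -172.39180125655685
rack az [511.85684023 367.99275723   5.        ] [534.90623634 158.28194663   5.        ] -83.72777468829186
rack az [599.69783802 375.6534914    5.        ] [624.28914314 168.57896287   5.        ] -83.22751129361224
lever az -40.99166978551555 192.5877882570347
[160.9392462  499.50927006 251.3130651 ] [[-0.952  0.307 -0.   ]
 [ 0.307  0.952 -0.001]
 [ 0.    -0.001 -1.   ]]
```

{"op": "play_rows", "data": {"commands": [{"x": -0.02, "y": -0.003, "z": 0.005, "twist": 6}, {"x": -0.065, "y": -0.007, "z": 0.015, "twist": 14}, {"x": -0.11, "y": -0.012, "z": 0.025, "twist": 22.5}, {"x": -0.155, "y": -0.017, "z": 0.035, "twist": 31}, {"x": -0.2, "y": -0.022, "z": 0.045, "twist": 39.5}, {"x": -0.245, "y": -0.027, "z": 0.055, "twist": 48}, {"x": -0.29, "y": -0.03, "z": 0.063, "twist": 56.5}, {"x": -0.33, "y": -0.033, "z": 0.07, "twist": 65}], "jaw": 0.457}}

```text
time: 1.0
tool_pos: [466.8, 365.8, 181.0]
tcp_rot: [-3.141, 0.0, 1.688]
contact_force: [0.0, 0.0, 0.1]
grip_width: 50.0
finger_force: 0.0
```

{"op": "play_rows", "data": {"commands": [{"x": -0.008, "y": 0.015, "z": 0, "twist": 0}, {"x": -0.017, "y": 0.032, "z": 0, "twist": 0}, {"x": -0.026, "y": 0.05, "z": 0.01, "twist": 0}, {"x": -0.0334, "y": 0.0627, "z": 0.02, "twist": 0}, {"x": -0.0334, "y": 0.0627, "z": 0.03, "twist": 0}, {"x": -0.0334, "y": 0.0627, "z": 0.03, "twist": 0}, {"x": -0.0334, "y": 0.0627, "z": 0.03, "twist": 0}, {"x": -0.0334, "y": 0.0627, "z": 0.03, "twist": 0}]}}

```text
time: 1.8
tool_pos: [530.8, 342.5, 152.4]
tcp_rot: [3.141, -0.0, 1.697]
contact_force: [0.7, 0.2, 0.2]
grip_width: 49.6
finger_force: 0.0
```

Run:
```python
from h import *
from plant import bot
print(bot.get_obs()['tool_pos'])
s=bot.capture('scene');t=bot.capture('top')
a=crop(s['pixels'][:,:,::-1],420,240,100,120,5);b=crop(cv2.convertScaleAbs(t['pixels'][:,:,::-1],alpha=1.5),120,200,60,120,5)
cv2.imwrite('pics/p1.png',np.hstack([a,b]))
```

```text
[530.78098484 342.45162213 152.35731975]
```

View pics/p1.png

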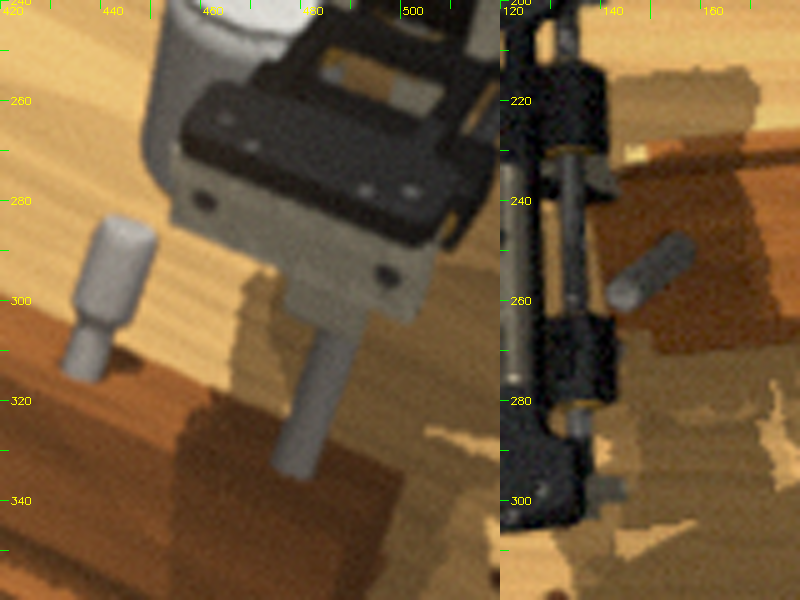

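{"op": "play_rows", "data": {"commands": [{"x": 0, "y": 0, "z": 0.005, "twist": 0}, {"x": 0, "y": 0, "z": 0.012, "twist": 0}, {"x": 0, "y": 0, "z": 0.02, "twist": 0}, {"x": 0, "y": 0, "z": 0.025, "twist": 0}, {"x": 0, "y": 0, "z": 0.025, "twist": 0}, {"x": 0, "y": 0, "z": 0.025, "twist": 0}, {"x": 0, "y": 0, "z": 0.025, "twist": 0}, {"x": 0, "y": 0, "z": 0.025, "twist": 0}]}}

```text
time: 2.7
tool_pos: [531.6, 341.8, 127.1]
tcp_rot: [3.141, -0.0, 1.695]
contact_force: [0.7, -0.5, 0.6]
grip_width: 49.7
finger_force: 0.0
```

{"op": "play_rows", "data": {"commands": [{"x": -0.002, "y": 0.001, "z": 0.005, "twist": 0.4}, {"x": -0.002, "y": 0.001, "z": 0.012, "twist": 0.4}, {"x": -0.002, "y": 0.001, "z": 0.02, "twist": 0.4}, {"x": -0.002, "y": 0.001, "z": 0.026, "twist": 0.4}, {"x": -0.002, "y": 0.001, "z": 0.028, "twist": 0.4}, {"x": -0.002, "y": 0.001, "z": 0.028, "twist": 0.4}, {"x": -0.002, "y": 0.001, "z": 0.028, "twist": 0.4}, {"x": -0.002, "y": 0.001, "z": 0.028, "twist": 0.4}]}}

```text
time: 3.5
tool_pos: [532.8, 340.0, 99.1]
tcp_rot: [3.141, -0.0, 1.688]
contact_force: [0.4, -0.4, -0.5]
grip_width: 50.0
finger_force: 0.0
```

{"op": "play_rows", "data": {"commands": [{"x": 0, "y": 0, "z": 0, "twist": 0}, {"x": 0, "y": 0, "z": 0, "twist": 0}, {"x": 0, "y": 0, "z": 0, "twist": 0}, {"x": 0, "y": 0, "z": 0, "twist": 0}, {"x": 0, "y": 0, "z": 0, "twist": 0}, {"x": 0, "y": 0, "z": 0, "twist": 0}, {"x": 0, "y": 0, "z": 0, "twist": 0}, {"x": 0, "y": 0, "z": 0, "twist": 0}], "jaw": 1}}

```text
time: 4.3
tool_pos: [536.1, 340.6, 100.9]
tcp_rot: [3.132, -0.002, 1.688]
contact_force: [7.8, 0.7, 4.0]
grip_width: 21.0
finger_force: 27.3
```

{"op": "play_rows", "data": {"commands": [{"x": 0, "y": -0.001, "z": -0.003, "twist": 0}, {"x": 0, "y": -0.003, "z": -0.008, "twist": 0}, {"x": 0, "y": -0.0055, "z": -0.014, "twist": 0}, {"x": 0, "y": -0.008, "z": -0.02, "twist": 0}, {"x": 0, "y": -0.0105, "z": -0.026, "twist": 0}, {"x": 0, "y": -0.013, "z": -0.033, "twist": 0}, {"x": 0, "y": -0.0155, "z": -0.04, "twist": 0}, {"x": 0, "y": -0.017, "z": -0.044, "twist": 0}]}}

```text
time: 5.1
tool_pos: [515.3, 337.8, 143.1]
tcp_rot: [-3.141, -0.0, 1.688]
contact_force: [0.2, -0.7, -1.4]
grip_width: 13.0
finger_force: 30.0
```

Run:
```python
from h import *
from plant import bot
o=bot.get_obs();print(o['tool_pos'],o['grip_width'],o['contact_force'])
s=bot.capture('scene');t=bot.capture('top')
a=crop(s['pixels'][:,:,::-1],410,220,100,120,5);b=crop(cv2.convertScaleAbs(t['pixels'][:,:,::-1],alpha=1.5),120,200,60,120,5)
cv2.imwrite('pics/p2.png',np.hstack([a,b]))
```

```text
[515.25197355 337.79436855 143.10716118] 12.970582156950913 [ 0.24338619 -0.66396403 -1.44009472]
```

View pics/p2.png

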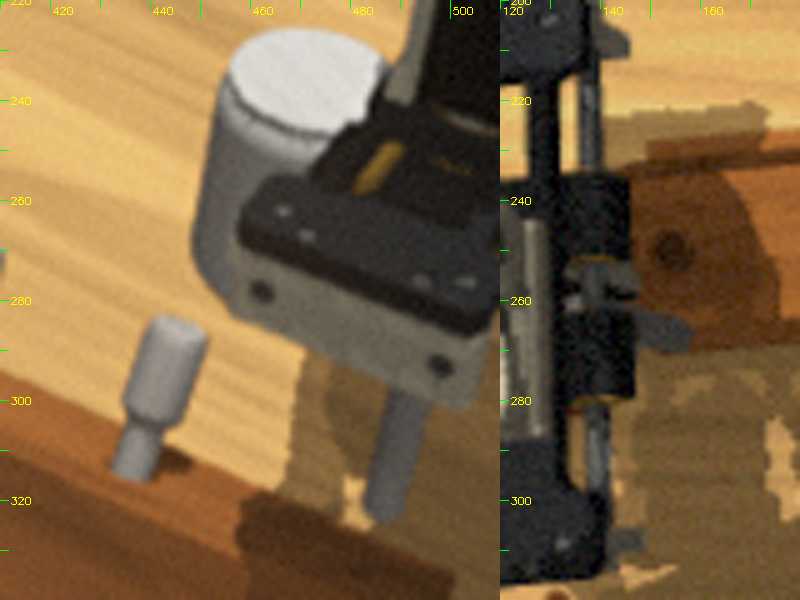

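Run:
```python
from h import *
from plant import bot
o=bot.get_obs();g=o['tool_pos'];print(g)
cs=[bot.capture('top'),bot.capture('scene')]
p=tri(cs,[(156,266),(486.2,321.5)]);print(p,[proj(c,p)[0] for c in cs])
# expected visible lower pin line if upright / tilt +-10deg about closing axis or along closing axis
yv=np.array([.993,.117,0]);xv=np.array([-.117,.993,0]);G=g-[0,0,6]
for n,v in(('up',0*yv),('y+10',yv*.176),('y-10',-yv*.176),('x+10',xv*.176),('x-10',-xv*.176)):
    d=np.array([0,0,-1])+v; d/=np.linalg.norm(d)
    print(n,[proj(c,[G+d*25,G+d*70]).round(1).tolist() for c in cs])
```

```text
[515.24846355 337.93232306 143.02979436]
[516.38568357 338.01202529  55.39422945] [array([155.36914771, 266.33445495]), array([485.38129095, 321.57220581])]
up [[[143.5, 264.0], [153.1, 266.3]], [[492.0, 295.6], [487.0, 316.1]]]
y+10 [[[143.3, 261.6], [152.6, 260.0]], [[491.0, 297.0], [484.1, 319.9]]]
y-10 [[[143.5, 266.3], [153.0, 272.6]], [[493.1, 294.0], [490.0, 311.4]]]
x+10 [[[141.0, 264.2], [146.5, 266.9]], [[494.7, 296.5], [494.1, 318.7]]]
x-10 [[[145.8, 263.7], [159.2, 265.7]], [[489.5, 294.4], [480.1, 312.6]]]
```

{"op": "play_rows", "data": {"commands": [{"x": 0, "y": 0, "z": -0.015, "twist": 0}, {"x": 0, "y": 0, "z": -0.04, "twist": 0}, {"x": 0, "y": 0, "z": -0.065, "twist": 0}, {"x": -0.02, "y": 0, "z": -0.075, "twist": 0}, {"x": -0.05, "y": 0.001, "z": -0.075, "twist": 0}, {"x": -0.09, "y": 0.001, "z": -0.075, "twist": 0}, {"x": -0.13, "y": 0.002, "z": -0.075, "twist": 0}, {"x": -0.17, "y": 0.002, "z": -0.075, "twist": 0}]}}

```text
time: 6.1
tool_pos: [537.4, 167.9, 217.2]
tcp_rot: [-3.141, -0.0, 1.689]
contact_force: [0.4, -0.6, 0.3]
grip_width: 13.3
finger_force: 30.0
```

{"op": "play_rows", "data": {"commands": [{"x": -0.04, "y": 0, "z": 0.0, "twist": 0}, {"x": -0.08, "y": 0.001, "z": 0.01, "twist": 0}, {"x": -0.12, "y": 0.001, "z": 0.02, "twist": 0}, {"x": -0.145, "y": 0.002, "z": 0.025, "twist": 0}, {"x": -0.157, "y": 0.002, "z": 0.025, "twist": 0}, {"x": -0.157, "y": 0.002, "z": 0.025, "twist": 0}, {"x": -0.157, "y": 0.002, "z": 0.025, "twist": 0}, {"x": -0.157, "y": 0.002, "z": 0.025, "twist": 0}]}}

```text
time: 6.9
tool_pos: [558.0, 15.1, 193.0]
tcp_rot: [3.141, -0.0, 1.69]
contact_force: [0.0, 0.2, -0.6]
grip_width: 13.3
finger_force: 30.0
```

{"op": "play_rows", "data": {"commands": [{"x": -0.001, "y": 0, "z": 0.008, "twist": 0}, {"x": -0.001, "y": 0, "z": 0.02, "twist": 0}, {"x": -0.001, "y": 0, "z": 0.032, "twist": 0}, {"x": -0.001, "y": 0, "z": 0.042, "twist": 0}, {"x": -0.001, "y": 0, "z": 0.045, "twist": 0}, {"x": -0.001, "y": 0, "z": 0.045, "twist": 0}, {"x": -0.001, "y": 0, "z": 0.045, "twist": 0}, {"x": -0.001, "y": 0, "z": 0.045, "twist": 0}]}}

```text
time: 7.7
tool_pos: [558.5, 12.5, 148.2]
tcp_rot: [3.14, 0.0, 1.688]
contact_force: [-0.1, 0.2, -1.3]
grip_width: 13.3
finger_force: 30.0
```

Run:
```python
from h import *
from plant import bot
o=bot.get_obs();print(o['tool_pos'],o['grip_width'],o['contact_force'])
s=bot.capture('scene');t=bot.capture('top')
a=crop(s['pixels'][:,:,::-1],270,185,85,100,6)[:, :480];b=crop(cv2.convertScaleAbs(t['pixels'][:,:,::-1],alpha=1.6),295,190,53,100,6)
cv2.imwrite('pics/p3.png',np.hstack([a,b]))
for p in([557.5,13.5,50],[557.5,13.5,64],[557.5,13.5,100]): print([proj(c,p).round(1).tolist() for c in(s,t)])
```

```text
[558.52219671  12.51058363 148.22846576] 13.253988862241721 [-0.07016978  0.22222594 -1.28952759]
[[[320.7, 252.2]], [[322.3, 250.1]]]
[[[320.8, 246.3]], [[322.2, 249.1]]]
[[[321.2, 230.9]], [[322.0, 246.5]]]
```

View pics/p3.png

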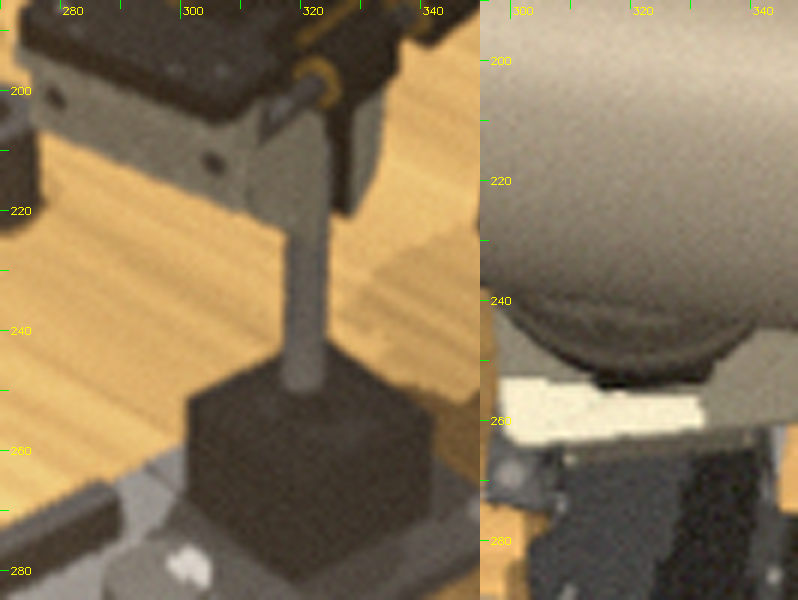

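{"op": "play_rows", "data": {"commands": [{"x": 0.001, "y": -0.0005, "z": 0.003, "twist": 0}, {"x": 0.001, "y": -0.0005, "z": 0.006, "twist": 0}, {"x": 0.001, "y": -0.0005, "z": 0.009, "twist": 0}, {"x": 0.001, "y": -0.0005, "z": 0.012, "twist": 0}, {"x": 0.001, "y": -0.0005, "z": 0.015, "twist": 0}, {"x": 0.001, "y": -0.0005, "z": 0.018, "twist": 0}, {"x": 0.001, "y": -0.0005, "z": 0.02, "twist": 0}, {"x": 0.001, "y": -0.0005, "z": 0.02, "twist": 0}]}}

```text
time: 8.6
tool_pos: [557.3, 13.5, 127.3]
tcp_rot: [-3.141, -0.0, 1.688]
contact_force: [-0.1, 0.4, -2.4]
grip_width: 13.1
finger_force: 30.0
```

{"op": "play_rows", "data": {"commands": [{"x": 0, "y": 0, "z": 0.002, "twist": 0}, {"x": 0, "y": 0, "z": 0.004, "twist": 0}, {"x": 0, "y": 0, "z": 0.006, "twist": 0}, {"x": 0, "y": 0, "z": 0.008, "twist": 0}, {"x": 0, "y": 0, "z": 0.01, "twist": 0}, {"x": 0, "y": 0, "z": 0.012, "twist": 0}, {"x": 0, "y": 0, "z": 0.012, "twist": 0}, {"x": 0, "y": 0, "z": 0.012, "twist": 0}]}}

```text
time: 9.4
tool_pos: [557.4, 13.6, 115.4]
tcp_rot: [-3.141, -0.0, 1.688]
contact_force: [-1.9, -1.2, -1.6]
grip_width: 13.1
finger_force: 30.0
```

{"op": "play_rows", "data": {"commands": [{"x": 0, "y": 0, "z": 0.003, "twist": 0}, {"x": 0, "y": 0, "z": 0.006, "twist": 0}, {"x": 0, "y": 0, "z": 0.009, "twist": 0}, {"x": 0, "y": 0, "z": 0.012, "twist": 0}, {"x": 0, "y": 0, "z": 0.014, "twist": 0}, {"x": 0, "y": 0, "z": 0.016, "twist": 0}, {"x": 0, "y": 0, "z": 0.016, "twist": 0}, {"x": 0, "y": 0, "z": 0.016, "twist": 0}]}}

```text
time: 10.2
tool_pos: [557.4, 13.5, 99.3]
tcp_rot: [-3.141, -0.0, 1.688]
contact_force: [-3.1, -1.3, -2.2]
grip_width: 12.9
finger_force: 30.0
```

{"op": "play_rows", "data": {"commands": [{"x": 0, "y": 0, "z": 0.001, "twist": 0}, {"x": 0, "y": 0, "z": 0.002, "twist": 0}, {"x": 0, "y": 0, "z": 0.003, "twist": 0}, {"x": 0, "y": 0, "z": 0.004, "twist": 0}, {"x": 0, "y": 0, "z": 0.005, "twist": 0}, {"x": 0, "y": 0, "z": 0.006, "twist": 0}, {"x": 0, "y": 0, "z": 0.006, "twist": 0}, {"x": 0, "y": 0, "z": 0.006, "twist": 0}]}}

```text
time: 11.0
tool_pos: [557.8, 13.4, 96.9]
tcp_rot: [3.139, 0.001, 1.689]
contact_force: [-11.7, -0.6, 25.5]
grip_width: 13.0
finger_force: 30.1
```

{"op": "play_rows", "data": {"commands": [{"x": 0, "y": 0, "z": -0.001, "twist": 0}, {"x": 0, "y": 0, "z": -0.002, "twist": 0}, {"x": 0, "y": 0, "z": -0.003, "twist": 0}, {"x": 0, "y": 0, "z": -0.003, "twist": 0}, {"x": 0, "y": 0, "z": -0.003, "twist": 0}, {"x": 0, "y": 0, "z": -0.003, "twist": 0}, {"x": 0, "y": 0, "z": -0.003, "twist": 0}, {"x": 0, "y": 0, "z": -0.003, "twist": 0}]}}

```text
time: 11.8
tool_pos: [557.5, 13.5, 97.1]
tcp_rot: [3.142, 0.0, 1.688]
contact_force: [-5.0, -1.6, 4.6]
grip_width: 13.2
finger_force: 30.0
```

{"op": "play_rows", "data": {"commands": [{"x": 0, "y": 0, "z": 0, "twist": 0}, {"x": 0, "y": 0, "z": 0, "twist": 0}, {"x": 0, "y": 0, "z": 0, "twist": 0}, {"x": 0, "y": 0, "z": 0, "twist": 0}, {"x": 0, "y": 0, "z": 0, "twist": 0}, {"x": 0, "y": 0, "z": 0, "twist": 0}, {"x": 0, "y": 0, "z": 0, "twist": 0}, {"x": 0, "y": 0, "z": 0, "twist": 0}], "jaw": 0.5}}

```text
time: 12.6
tool_pos: [557.6, 13.6, 96.7]
tcp_rot: [3.141, -0.0, 1.688]
contact_force: [0.0, -0.8, -0.2]
grip_width: 45.7
finger_force: 0.0
```

{"op": "play_rows", "data": {"commands": [{"x": 0, "y": 0, "z": -0.01, "twist": 0}, {"x": 0, "y": 0, "z": -0.03, "twist": 0}, {"x": 0, "y": 0, "z": -0.055, "twist": 0}, {"x": 0, "y": 0, "z": -0.08, "twist": 0}, {"x": -0.01, "y": -0.002, "z": -0.1, "twist": -3}, {"x": -0.03, "y": -0.007, "z": -0.1, "twist": -10}, {"x": -0.06, "y": -0.013, "z": -0.1, "twist": -18}, {"x": -0.1, "y": -0.022, "z": -0.1, "twist": -26}], "jaw": 0.5}}

```text
time: 13.4
tool_pos: [547.6, -88.3, 197.9]
tcp_rot: [3.14, 0.001, 2.15]
contact_force: [0.1, -0.8, -0.3]
grip_width: 45.8
finger_force: 0.0
```

Run:
```python
from plant import bot
o=bot.get_obs();print(o['tool_pos'],o['tcp_rot'])
```

```text
[547.58659405 -88.29471705 197.88144753] [3.14023380e+00 8.58854652e-04 2.15014538e+00]
```

{"op": "play_rows", "data": {"commands": [{"x": -0.025, "y": -0.02, "z": 0.01, "twist": -5}, {"x": -0.055, "y": -0.044, "z": 0.02, "twist": -11}, {"x": -0.08, "y": -0.064, "z": 0.035, "twist": -16}, {"x": -0.096, "y": -0.077, "z": 0.05, "twist": -16.3}, {"x": -0.104, "y": -0.083, "z": 0.06, "twist": -16.3}, {"x": -0.104, "y": -0.083, "z": 0.06, "twist": -16.3}, {"x": -0.104, "y": -0.083, "z": 0.06, "twist": -16.3}, {"x": -0.104, "y": -0.083, "z": 0.06, "twist": -16.3}]}}

```text
time: 14.2
tool_pos: [534.5, -219.7, 137.7]
tcp_rot: [3.141, 0.001, 2.428]
contact_force: [0.1, 0.8, 0.9]
grip_width: 46.0
finger_force: 0.0
```

Run:
```python
from h import *
from plant import bot
o=bot.get_obs();print(o['tool_pos'],o['tcp_rot'],o['contact_force'])
s=bot.capture('scene');t=bot.capture('top')
a=crop(s['pixels'][:,:,::-1],160,150,80,100,5);a2=crop(s['pixels'][:,:,::-1],240,150,100,120,5)
S=s['pixels'][:,:,::-1]; T=cv2.convertScaleAbs(t['pixels'][:,:,::-1],alpha=1.6)
C=np.zeros((600,800,3),np.uint8)
C[:300,:500]=crop(S,160,170,125,75,4);C[:300,500:]=crop(S,290,210,75,75,4);C[300:,:500]=crop(T,395,215,125,75,4);C[300:,500:]=crop(T,290,205,75,75,4)
cv2.imwrite('pics/p4.png',C)
for p in([557.5,13.5,50],[557.5,13.5,100]): print([proj(c,p).round(1).tolist() for c in(s,t)])
```

```text
[ 534.48812989 -219.70572368  137.66782328] [3.14099847e+00 1.15633422e-03 2.42780402e+00] [0.09808013 0.77843088 0.87729789]
[[[320.7, 252.2]], [[322.3, 250.1]]]
[[[321.2, 230.9]], [[322.0, 246.5]]]
```

View pics/p4.png

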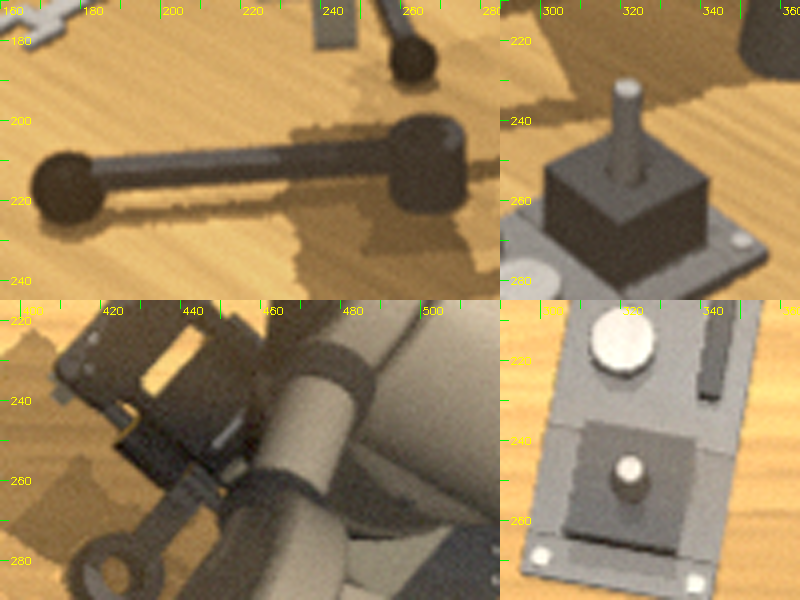

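{"op": "play_rows", "data": {"commands": [{"x": 0, "y": 0, "z": 0.01, "twist": 0}, {"x": 0, "y": 0, "z": 0.03, "twist": 0}, {"x": 0, "y": 0, "z": 0.05, "twist": 0}, {"x": 0, "y": 0, "z": 0.065, "twist": 0}, {"x": 0, "y": 0, "z": 0.078, "twist": 0}, {"x": 0, "y": 0, "z": 0.085, "twist": 0}, {"x": 0, "y": 0, "z": 0.085, "twist": 0}, {"x": 0, "y": 0, "z": 0.085, "twist": 0}]}}

```text
time: 15.1
tool_pos: [534.2, -220.8, 52.1]
tcp_rot: [3.141, 0.001, 2.427]
contact_force: [-0.1, -0.4, -0.1]
grip_width: 45.8
finger_force: 0.0
```

{"op": "play_rows", "data": {"commands": [{"x": 0, "y": -0.0005, "z": 0.005, "twist": 0}, {"x": 0, "y": -0.0005, "z": 0.01, "twist": 0}, {"x": 0, "y": -0.0005, "z": 0.015, "twist": 0}, {"x": 0, "y": -0.0005, "z": 0.018, "twist": 0}, {"x": 0, "y": -0.0005, "z": 0.018, "twist": 0}, {"x": 0, "y": -0.0005, "z": 0.018, "twist": 0}, {"x": 0, "y": -0.0005, "z": 0.018, "twist": 0}, {"x": 0, "y": -0.0005, "z": 0.018, "twist": 0}]}}

```text
time: 15.9
tool_pos: [533.7, -221.1, 33.9]
tcp_rot: [3.141, 0.0, 2.427]
contact_force: [-0.3, -0.3, -0.1]
grip_width: 46.1
finger_force: 0.0
```

{"op": "play_rows", "data": {"commands": [{"x": 0, "y": 0, "z": 0, "twist": 0}, {"x": 0, "y": 0, "z": 0, "twist": 0}, {"x": 0, "y": 0, "z": 0, "twist": 0}, {"x": 0, "y": 0, "z": 0, "twist": 0}, {"x": 0, "y": 0, "z": 0, "twist": 0}, {"x": 0, "y": 0, "z": 0, "twist": 0}, {"x": 0, "y": 0, "z": 0, "twist": 0}, {"x": 0, "y": 0, "z": 0, "twist": 0}], "jaw": 1}}

```text
time: 16.7
tool_pos: [533.4, -221.3, 33.7]
tcp_rot: [-3.141, -0.0, 2.427]
contact_force: [-2.2, -1.6, 0.4]
grip_width: 15.5
finger_force: 30.0
```

{"op": "play_rows", "data": {"commands": [{"x": 0, "y": 0, "z": -0.003, "twist": 0}, {"x": 0, "y": 0, "z": -0.01, "twist": 0}, {"x": 0, "y": 0, "z": -0.02, "twist": 0}, {"x": 0, "y": 0, "z": -0.032, "twist": 0}, {"x": 0, "y": 0, "z": -0.044, "twist": 0}, {"x": 0, "y": 0, "z": -0.055, "twist": 0}, {"x": 0, "y": 0, "z": -0.06, "twist": 0}, {"x": 0, "y": 0, "z": -0.06, "twist": 0}]}}

```text
time: 17.5
tool_pos: [534.0, -221.3, 94.9]
tcp_rot: [3.141, 0.002, 2.427]
contact_force: [0.4, -0.1, -6.9]
grip_width: 16.1
finger_force: 30.0
```

{"op": "play_rows", "data": {"commands": [{"x": 0, "y": 0, "z": -0.01, "twist": 0}, {"x": 0, "y": 0, "z": -0.025, "twist": 0}, {"x": 0, "y": 0, "z": -0.042, "twist": 0}, {"x": 0.004, "y": 0.008, "z": -0.06, "twist": 0}, {"x": 0.009, "y": 0.02, "z": -0.072, "twist": 0}, {"x": 0.018, "y": 0.04, "z": -0.077, "twist": 0}, {"x": 0.028, "y": 0.06, "z": -0.077, "twist": 0}, {"x": 0.037, "y": 0.08, "z": -0.077, "twist": 0}]}}

```text
time: 18.3
tool_pos: [558.0, -134.9, 170.8]
tcp_rot: [3.142, -0.001, 2.427]
contact_force: [1.3, 0.4, -7.8]
grip_width: 15.5
finger_force: 30.0
```

{"op": "play_rows", "data": {"commands": [{"x": 0.01, "y": 0.022, "z": 0, "twist": 0}, {"x": 0.02, "y": 0.044, "z": 0, "twist": 0}, {"x": 0.03, "y": 0.066, "z": 0, "twist": 0}, {"x": 0.039, "y": 0.086, "z": 0, "twist": 0}, {"x": 0.046, "y": 0.1, "z": 0, "twist": 0}, {"x": 0.05, "y": 0.109, "z": 0, "twist": 0}, {"x": 0.051, "y": 0.112, "z": 0, "twist": 0}, {"x": 0.051, "y": 0.112, "z": 0, "twist": 0}]}}

```text
time: 19.1
tool_pos: [592.9, -18.5, 170.6]
tcp_rot: [-3.141, -0.0, 2.427]
contact_force: [-0.1, 0.4, -7.4]
grip_width: 15.9
finger_force: 30.0
```

Run:
```python
from h import *
from plant import bot
o=bot.get_obs();print(o['tool_pos'],o['tcp_rot'],o['contact_force'],o['grip_width'])
s=bot.capture('scene');t=bot.capture('top')
S=s['pixels'][:,:,::-1]; T=cv2.convertScaleAbs(t['pixels'][:,:,::-1],alpha=1.6)
C=np.hstack([crop(S,200,160,160,120,3)[:360],crop(T,280,190,106,120,3)[:360]])
cv2.imwrite('pics/p5.png',C[:, :800])
z=o['tool_pos'][2]
for p in([557.5,13.5,z+6.5],[557.5,13.5,z-33.5],[557.5,13.5,100]): print([proj(c,p).round(1).tolist() for c in(s,t)])
```

```text
[592.93537296 -18.50892161 170.62819573] [-3.14128945e+00 -4.15821357e-05  2.42692981e+00] [-0.10924861  0.36229253 -7.36940902] 15.876319872056024
[[[322.1, 195.6]], [[321.6, 240.1]]]
[[[321.6, 214.3]], [[321.8, 243.6]]]
[[[321.2, 230.9]], [[322.0, 246.5]]]
```

View pics/p5.png

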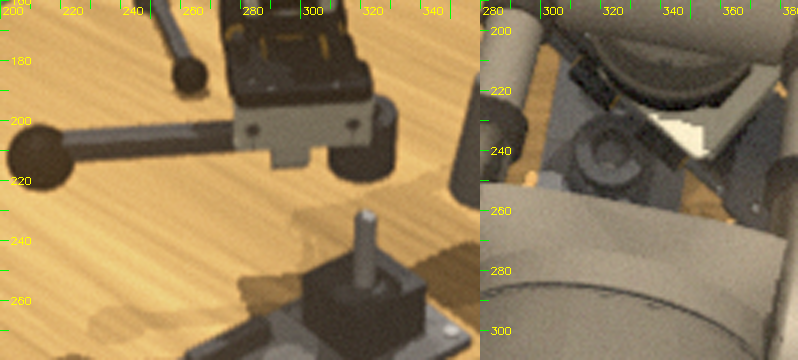

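{"op": "play_rows", "data": {"commands": [{"x": 0.0005, "y": 0.0005, "z": 0, "twist": 0}, {"x": 0.001, "y": 0.001, "z": 0, "twist": 0}, {"x": 0.0013, "y": 0.0015, "z": 0, "twist": 0}, {"x": 0.0013, "y": 0.0015, "z": 0, "twist": 0}, {"x": 0.0013, "y": 0.0015, "z": 0, "twist": 0}, {"x": 0.0013, "y": 0.0015, "z": 0, "twist": 0}, {"x": 0.0013, "y": 0.0015, "z": 0, "twist": 0}, {"x": 0.0013, "y": 0.0015, "z": 0, "twist": 0}]}}

```text
time: 20.0
tool_pos: [592.9, -16.4, 170.7]
tcp_rot: [3.142, -0.0, 2.427]
contact_force: [0.5, 0.1, -6.0]
grip_width: 16.0
finger_force: 30.0
```

Run:
```python
from h import *
from plant import bot
o=bot.get_obs();print(o['tool_pos'],o['contact_force'],o['moment'],np.abs(o['dq']).max())
s=bot.capture('scene')
h=np.array([557.5,11.5,177.1])
print(proj(s,[h+[145.4,-126.4,-19.8],h+[145.4,-126.4,-36]]).round(1),'seen before 213,212')
```

```text
[592.94106927 -16.43563394 170.71404149] [ 0.47511813  0.06413576 -6.0466291 ] [-0.0457714   0.02197857 -0.00304531] 0.0010211261240560643
[[211.8 211. ]
 [212.6 218.5]] seen before 213,212
```

```bash
python3 -c "
from plant import bot
print(bot.close_job())"
```

```text
the job is handed in; nothing more can be done
None
```

The job is handed in: the pin stands fully home and released in the socket. The lever is held level at its balance point, with its eye about 37 mm above the pin and within about 2 mm of centre by the last measurement. The hand-in gave no verdict.

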